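# Serve the long shortbread with self-closing tongs

## Robot

A 7-joint arm with a two-finger parallel gripper is mounted at the origin on the work surface. World frame = base frame: x ahead of the robot, y to its left, z up, the work surface at z = 0. Lengths are in m, angles in rad, forces in N, time in s.
With the tool pointing down it reaches from about 0.4 to 0.85 m from the base axis. Payload 10.4 kg.
Tool frame: the origin (TCP) lies midway between the tips of the shut fingers; the grasp point (between the pads) lies 19 mm behind it; z points along the fingers, y is the line along which they close (so a half turn about z gives the same grasp; the last joint's range is limited). The gripper opens to 87 mm and grips with 3 to 60 N. Pads are 19 mm wide; open, the fingers measure 117 mm over their backs; the gripper's body (75 mm by 190 mm) begins 51 mm behind the grasp point.
Start: joints at [-1.229, 0.332, -0.065, 1.46, 0.022, 1.35, -0.088], TCP at [0.223, 0.584, 0.223] pointing down, gripper open.
Joint ranges: [-2.6, 2.6], [-0.5, 2.12], [-1.47, 1.34], [0.16, 2.42], [-1.27, 4.41], [0.06, 2.06], [-2.6, 2.6]. Speed limits (rad/s): [2.22, 2.22, 2.79, 2.79, 3.14, 3.14, 3.14].

## Interface

Orientations are given as a unit quaternion [x, y, z, w].
In Python, from bench import r gives the robot as it stands.
- The arm moves only by the tool arm_command, never from a script. Its argument "moves" is one flat list of numbers, 4 for each row, row after row: the shift along the tool's x, y, z in cm, then the turn about the tool's z in degrees. A call has 1 to 12 rows; each row shifts and turns the commanded pose from where the row before left it, along the tool's axes as they then stand; what a row does not reach is not made up. A row lasts 1/12 s, in which the tool goes at most 41.7 mm and 7.16 degrees, less where a joint would pass 70% of its speed; a pose out of reach is approached as far as the arm can. A call with a gripper value outside its range is refused whole. "fingers" is the opening in per cent of the stroke, from 0 (shut) to 100 (fully open), set as the call begins (left out, the last holds). The fingers move at their own pace and stop on an object; "squeeze" is the grip in N (left out, the last holds). Time passes only in rows, so rows that do not move let the fingers close. It gives the time, the measured TCP pose, the force, the opening and the grip force at its end, in the units of the state.
- r.read_state(): the state, without advancing time (a new reading comes with each control period).
- r.camera(name): name is "scene" or "side" or "wrist"; returns the picture (384x512x3 uint8, red, green, blue); there is no depth.
- r.camera_info(name): a dict with "fx", "fy", "cx", "cy" (pixels), "origin" and "attitude" of the camera in the world. Camera axes: x right, y up, looking along -z (the intrinsics and any distortion apply to the point x, -y, -z); pixel columns grow to the right and rows downward; lengths in m; the calibration is good to about 2 mm. The wrist camera is an equidistant fisheye: a pixel r from the principal point sees the ray r / f radians off the axis. A picture is of the moment at which its call begins: read the wrist's pose just before it. camera_info takes no time and is no camera call; for the wrist camera it gives the pose at the moment of the call.
- r.close_job(): hands the job in; it is judged then, once.
The state is a dict: "time": time; "joint_positions": joint angles; "joint_vel": joint speeds; "joint_torque": joint torques, N m; "ee_pos": TCP position; "eef_rot": TCP orientation; "ft_force": force on the tool from outside, world axes, zero at the start; "torque": the same for the moment, N m; "width": finger opening in m; "grip_force": force on a finger pad.
Only numpy, scipy, OpenCV 4.12 (cv2) and the standard library are available. Lean on these libraries where they do the work, as an engineer would, in place of code of your own. Each camera call takes 0.05 s, during which the arm holds its last target. There are 200 camera calls.

## Task

Take the self-closing tongs from their slanted rest, squeeze them open, let them spring shut on the longer shortbread finger and, with the tongs holding it, carry it to the melamine plate and set it down flat in the middle without dropping it. Squeeze the tongs off it again, leaving it there, and put them back in their rest as they were. Do not touch either biscuit with the gripper, and leave the shorter biscuit and everything else in place.

Things in the scene. Friction and masses are not known exactly. Their poses are not given: they have to be found in the camera images.
- tongs: Stainless self-closing (reverse) tongs, 118 mm tall, 0.18 kg; here their fixed middle, the grip block: a box 22 (x) x 20 (y) mm, z 44 to 118 mm. Origin: midway between the jaw tips, at tip level; z runs up the tongs, y is the line along which levers and jaws move. They start leaning in the rest and stand by themselves when clamped on a biscuit that lies flat.
- tongs_levers (a point): Where to squeeze: tongs' axis, z 77 mm. Flat levers flank the block at +y and -y, z 58 to 86 mm, 22 mm wide in x. Over their outer faces: free 60 mm, with a biscuit in the jaws 50 mm, at the stop 36 mm. The arms cross: a lever moving in moves its jaw out as far. The spring shuts the jaws again; 6.5 N a lever starts opening, 9.5 N reaches the stop, so any firm grip opens them fully.
- tongs_block (a point): Where to hold the tongs while the jaws stay shut: on the axis at z 109 mm, on the bare block above the levers (z 86 to 118 mm, 20 mm across y, 22 mm across x). Fingertips must stay above z 87 mm to clear the levers. The jaws then keep hold of a biscuit with about 8 N a side.
- jaw_l: The tongs' jaw on their +y side (its lever is at -y): flat plate 20 mm wide in x, 6 mm thick, z 0 to 54 mm. Origin: middle of the lower edge of its inner, gripping face; axes as the tongs'. The distance jaw_l to jaw_r is the inside gap: 26 mm shut, 50 mm fully open. A thing up to 44 mm tall fits between them under the block.
- jaw_r: The tongs' jaw on their -y side (its lever is at +y), otherwise as jaw_l.
- rest: Fixed bamboo tongs rest, base 110 (x) x 100 (y) x 12 mm; origin under the base's centre. It holds the tongs 30 degrees from vertical, their top leaning to the rest's own -x (roughly to the robot): their up axis is (-0.5, 0, 0.866) in the rest's frame, their y along the rest's y. Two cheeks, 76 mm apart and 20 mm high, flank the foot ledge; the open jaws (62 mm outside) fit between.
- rest_seat (a point): Where the tongs' origin lies when they are in the rest: on the sloped foot ledge, 11 mm in front of the sloped board, at (20, 0, 30) mm in the rest's frame.
- rest_board (a point): On the face of the sloped board that the tongs lean back on, 42 mm up it from the ledge. Below this point the board is 72 mm wide; above it goes on as a neck 18 mm wide behind the block, up to 98 mm from the ledge. In front (+x) and above, the rest is open.
- biscuit_long: The longer of two shortbread fingers, 100 (x) x 36 (y) x 26 mm (z), about 90 g, rigid, lying flat on a dark wooden serving board 18 mm thick (200 x 190 mm, fixed). Origin: centre of the underside; x along its length.
- biscuit_short: The shorter shortbread finger, 68 x 36 x 26 mm, lying beside the long one on the same board, either left or right of it. Origin: centre of the underside; x along its length.
- plate: Loose small off-white melamine plate, 184 mm across, 14 mm high; flat floor of 70 mm radius, 5 mm above the table, sloped rim. Origin: centre of the underside. It and the rest stand on opposite sides of the board, either way round.
- eggcup: Blue ceramic egg cup, 48 mm across, 60 mm high; a bystander. Origin: centre of the underside.
- jar: Small glass jar, 46 mm across, 62 mm high; a bystander. Origin: centre of the underside.
- canister: Stainless canister with knob lid, 100 mm across, 170 mm high; a bystander. Origin: centre of the underside.
- spoon: Steel spoon, 160 mm, lying; a bystander. Origin: centre of the underside.
- cup1: Empty smoky acrylic cup, 68 mm across, 85 mm high, standing 30 mm up on the round bamboo caddy (100 mm radius, 175 mm high at its knob) beyond the board; a bystander. Origin: centre of the underside.
- cup2: Empty smoky acrylic cup, 68 mm across, 85 mm high, standing 30 mm up on the round bamboo caddy (100 mm radius, 175 mm high at its knob) beyond the board; a bystander. Origin: centre of the underside.
Not all that is in view belongs to the job. Leave any yellow look-alike of the tongs alone. Leave any red look-alike of the rest alone.

How it is judged:
On the way, in this order (a step that is already met when the one before it is completed fails the run):
1. tongs squeezed open and lifted clear of the rest (distance between jaw_l and jaw_r above 0.042 m and distance between tongs and rest_seat above 0.05 m), for 0.1 s.
2. tongs sprung shut on the long biscuit, both jaws gripping it (contact force between each of jaw_l, jaw_r and biscuit_long above 3 N and distance between jaw_l and jaw_r below 0.04 m), for 0.2 s.
3. long biscuit lifted clear in the tongs (contact force between each of jaw_l, jaw_r and biscuit_long above 2 N and height (world z) of biscuit_long above 0.05 m), for 0.3 s.
4. long biscuit lying on the plate, tongs off it (horizontal distance between biscuit_long and plate below 0.02 m and z of biscuit_long in the frame of plate between 0 and 0.011 m and angle between biscuit_long's own z axis and vertical below 0.1 rad and contact force between each of jaw_l, jaw_r and biscuit_long below 0.1 N and z of tongs in the frame of plate above 0.04 m), for 0.2 s.
At the end, for the whole second after the job is handed in: The long biscuit lies flat (within 0.1 rad) on the plate's floor, its centre within 20 mm of the plate's centre, still; the tongs are shut and still in their rest, origin within 15 mm of the seat, leaning 24 to 36 degrees, within 0.15 rad of the rest's yaw (horizontal distance between biscuit_long and plate below 0.02 m and z of biscuit_long in the frame of plate between 0 and 0.011 m and angle between biscuit_long's own z axis and vertical below 0.1 rad and linear speed of each of biscuit_long, tongs below 0.02 m/s and distance between tongs and rest_seat below 0.015 m and angle between tongs's own z axis and vertical between 0.42 and 0.63 rad and angle between the y axis of tongs and the y axis of rest, either way round below 0.15 rad and distance between jaw_l and jaw_r below 0.028 m); the robot touches nothing.
It fails at once if a biscuit touched by the gripper or arm (contact force between any of the fingers, the arm and biscuit_long above 0.3 N or contact force between any of the fingers, the arm and biscuit_short above 0.3 N).
It fails at once if long biscuit dropped (linear speed of biscuit_long above 0.5 m/s and contact force between each of jaw_l, jaw_r and biscuit_long below 0.1 N).
It fails at once if short biscuit moved more than 15 mm (distance of biscuit_short from where it was at the start of the episode above 0.015 m).
It fails at once if plate moved more than 20 mm (distance of plate from where it was at the start of the episode above 0.02 m).
It fails at once if a bystander moved more than 20 mm (distance of any of eggcup, jar, canister, cup1, cup2, spoon from where it was at the start of the episode above 0.02 m).
It also fails if it takes over 58 s, if anything falls off the work surface, if the arm or the gripper's body presses on something with over 40 N, if the wrist force passes 120 N, or if a joint passes its speed limit or range.

## Working session

There is one attempt and no reset: what is moved stays moved. The work goes in short steps, Python scripts to look and compute and a tool call to move; the robot and the scene stay as the last step left them, time stands still between calls to the robot, and variables do not carry over. Pictures are saved under pics/ and viewed, at most 10 in all, crops included, and the job is handed in when it is done.

Besides the shell and the picture viewer there is one more tool, called after "Call:" as name(argument=value, ...), one argument or row to a line, values as JSON. arm_command: Moves the arm, as the interface text tells. Its arguments: {"type":"object","properties":{"moves":{"type":"array"},"fingers":{"type":"number"},"squeeze":{"type":"number"}},"required":["moves"]}

```bash
ls; mkdir -p pics; python3 - <<'E'
from bench import r
import cv2,numpy as np
s=r.read_state();print({k:np.round(v,3) for k,v in s.items()})
for n in("scene","side","wrist"):
    i=r.camera_info(n);print(n,i)
    cv2.imwrite(f"pics/{n}0.png",r.camera(n)[:,:,::-1])
a=cv2.imread("pics/scene0.png");b=cv2.imread("pics/side0.png")
E
```

```text
pics
{'time': np.float64(0.0), 'joint_positions': array([-1.229,  0.333, -0.065,  1.461,  0.022,  1.35 , -0.088]), 'joint_vel': array([ 0.   , -0.   ,  0.001, -0.001, -0.001,  0.001,  0.002]), 'joint_torque': array([ 0.0000e+00, -6.2325e+01,  2.5000e-02, -3.8990e+01, -6.1000e-02,
        4.0000e-02,  0.0000e+00]), 'ee_pos': array([0.223, 0.584, 0.222]), 'eef_rot': array([ 0.181,  0.983, -0.001, -0.   ]), 'ft_force': array([ 0.363, -0.619, -0.352]), 'torque': array([-0.001,  0.037, -0.016]), 'grip_force': np.float64(0.0), 'width': np.float64(0.087)}
scene {'fx': 394.9792815769746, 'fy': 394.9792815769746, 'cx': 255.449543933646, 'cy': 189.63751353371345, 'origin': array([ 0.91770239, -0.67442292,  0.91975935]), 'attitude': array([0.32766194, 0.09594766, 0.25061684, 0.90588239])}
side {'fx': 407.588770355053, 'fy': 407.588770355053, 'cx': 253.2859065790576, 'cy': 188.31250212129555, 'origin': array([ 0.51266306, -1.02531286,  0.98257191]), 'attitude': array([ 3.93358636e-01,  2.14704432e-04, -2.43315587e-02,  9.19063063e-01])}
wrist {'fx': 297.3186396354542, 'fy': 297.3186396354542, 'cx': 258.3272105734384, 'cy': 192.76678465844498, 'origin': array([0.15602206, 0.60916379, 0.38452141]), 'attitude': array([-0.11076025, -0.07539042,  0.56264646,  0.81576799])}
```

View pics/scene0.png

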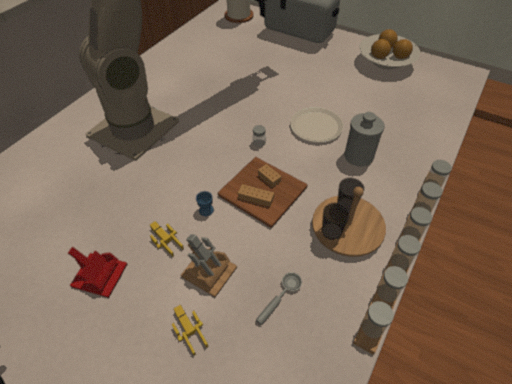

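View pics/side0.png

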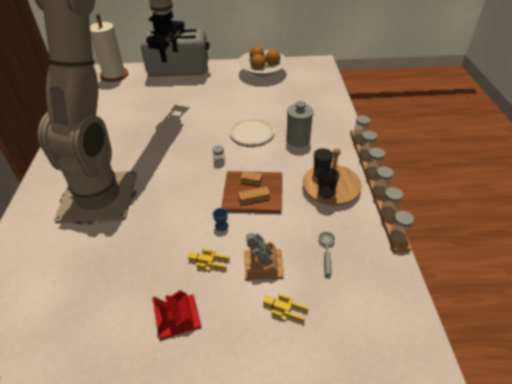

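The steel tongs stand in the bamboo rest at scene (207,258) and side (262,255). The look-alikes are yellow tongs at scene (165,237) and (188,327), and a red rest at (97,272). The long biscuit is at scene (256,196), the short one at (270,176), and the plate at (317,126). I choose the steel tongs in the bamboo rest. Next is a close crop.

```bash
cat > h.py <<'E'
import numpy as np,cv2
from scipy.spatial.transform import Rotation as R
from bench import r
def ray(n,u,v,i=None):
    i=i or r.camera_info(n)
    d=np.array([(u-i['cx'])/i['fx'],-(v-i['cy'])/i['fy'],-1.])
    return i['origin'],R.from_quat(i['attitude']).apply(d)
def onz(n,u,v,z):
    o,d=ray(n,u,v); return o+d*(z-o[2])/d[2]
def proj(n,P):
    i=r.camera_info(n);c=R.from_quat(i['attitude']).inv().apply(np.asarray(P,float)-i['origin'])
    return np.stack([i['cx']-i['fx']*c[...,0]/c[...,2],i['cy']+i['fy']*c[...,1]/c[...,2]],-1)
E
python3 - <<'E'
from h import *
a=cv2.imread("pics/scene0.png");b=cv2.imread("pics/side0.png")
def c(im,u,v,w,h):
    return cv2.resize(im[v:v+h,u:u+w],(400,300),interpolation=cv2.INTER_CUBIC)
o=np.vstack([np.hstack([c(a,167,218,80,60+15-15),c(b,222,222,80,60)]),np.hstack([c(a,213,150,100,75),c(b,208,158,100,75)])])
cv2.imwrite("pics/crop1.png",o)
print(onz('scene',317,126,.012),onz('side',252,132,.012))
print(onz('scene',256,196,.031),onz('side',254,196,.031))
E
```

```text
[0.55224809 0.32538112 0.012     ] [0.54848739 0.31971627 0.012     ]
[ 0.53968286 -0.0618985   0.031     ] [ 0.53921618 -0.06595204  0.031     ]
```

View pics/crop1.png

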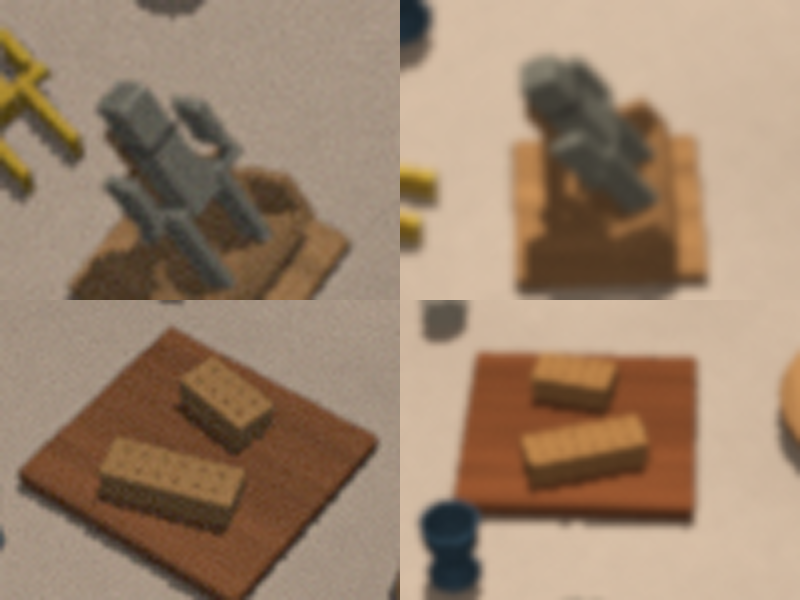

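```bash
python3 - <<'E'
from h import *
for n,p in (('side',[(245,280),(283.2,279),(280.6,249.4),(245,250.6)]),('scene',[(167+350/5,218+242/5),(167+70/5,218+285/5)])):
    for q in p: print(n,q,onz(n,*q,.012).round(3))
print('biscuits')
S=lambda x,y:(208+x/4,158+(y-300)/4)
S=lambda x,y:(208+(x-400)/4,158+(y-300)/4)
C=lambda x,y:(213+x/4,150+(y-300)/4)
for n,f,P in (('side',S,[(523,435),(640,416),(648,450),(532,467),(535,358),(617,362),(612,392),(532,382)]),('scene',C,[(118,438),(243,465),(230,508),(102,478),(210,358),(272,408),(240,437),(182,384)])):
    for q in P: print(n,onz(n,*f(*q),.044).round(3))
s=r.read_state();i=r.camera_info('wrist');T=R.from_quat(s['eef_rot'])
print(T.inv().apply(i['origin']-s['ee_pos']),(T.inv()*R.from_quat(i['attitude'])).as_matrix().round(3))
E
```

```text
side (245, 280) [ 0.499 -0.378  0.012]
side (283.2, 279) [ 0.606 -0.381  0.012]
side (280.6, 249.4) [ 0.608 -0.277  0.012]
side (245, 250.6) [ 0.502 -0.275  0.012]
scene (237.0, 266.4) [ 0.61  -0.274  0.012]
scene (181.0, 275.0) [ 0.501 -0.368  0.012]
biscuits
side [ 0.489 -0.056  0.044]
side [ 0.588 -0.039  0.044]
side [ 0.591 -0.08   0.044]
side [ 0.496 -0.094  0.044]
side [0.502 0.04  0.044]
side [0.572 0.03  0.044]
side [ 0.566 -0.008  0.044]
side [0.498 0.009 0.044]
scene [ 0.489 -0.054  0.044]
scene [ 0.58  -0.03   0.044]
scene [ 0.592 -0.069  0.044]
scene [ 0.499 -0.092  0.044]
scene [0.506 0.05  0.044]
scene [0.572 0.029 0.044]
scene [ 0.565 -0.008  0.044]
scene [0.502 0.016 0.044]
[ 7.15653000e-02 -1.23936208e-04 -1.62670249e-01] [[ 0.001  0.964  0.266]
 [ 1.    -0.001  0.   ]
 [ 0.     0.266 -0.964]]
```

Call:
arm_command(
  moves=[0,0,-1,-7,0,0,-1,-7,0,0,-1,-7,-1.5,-3.65,0,0,-1.5,-3.65,0,0,-1.5,-3.65,0,0,-1.5,-3.65,0,0,-1.5,-3.65,0,0,-1.5,-3.65,0,0,-1.5,-3.65,0,0,-1.5,-3.65,0,0,0,0,0,0],
)

```text
time: 1.15
ee_pos: [0.3469, 0.2852, 0.2528]
eef_rot: [0.004, 1.0, -0.0, 0.0]
ft_force: [0.1, 0.2, 0.2]
width: 0.087
grip_force: 0.0
```

```bash
cat > snap.py <<'E'
import sys,pickle
from h import *
s=r.read_state();i=r.camera_info('wrist');cv2.imwrite(f"pics/{sys.argv[1]}.png",r.camera('wrist')[:,:,::-1])
pickle.dump(i,open(f"pics/{sys.argv[1]}.pkl",'wb'))
print(s['time'],s['ee_pos'].round(4),s['eef_rot'].round(4),s['width'],s['ft_force'].round(1))
E
python3 snap.py w1
```

```text
1.15 [0.3469 0.2852 0.2528] [ 3.6e-03  1.0e+00 -5.0e-04  5.0e-04] 0.08702345607728247 [0.1 0.2 0.2]
```

Call:
arm_command(
  moves=[-1.5,-3.65,0,0,-1.5,-3.65,0,0,-1.5,-3.65,0,0,-1.5,-3.65,0,0,-1.5,-3.65,0,0,-1.5,-3.65,0,0,-1.5,-3.65,0,0,-1.5,-3.65,0,0,-1.5,-3.65,0,0,-1.5,-3.65,0,0,-1.5,-3.65,0,0,-1.5,-3.65,0,0],
)

```text
time: 2.2
ee_pos: [0.5251, -0.1464, 0.2526]
eef_rot: [-0.002, 1.0, 0.0, 0.0]
ft_force: [0.1, 0.9, -0.6]
width: 0.0871
grip_force: 0.0
```

Call:
arm_command(
  moves=[-1.2,-3,0,0,0,0,0,0,0,0,0,0],
)

```text
time: 2.45
ee_pos: [0.5365, -0.1765, 0.2518]
eef_rot: [0.0, 1.0, -0.001, -0.001]
ft_force: [0.6, 0.2, 0.6]
width: 0.087
grip_force: 0.0
```

```bash
python3 snap.py w2; python3 -c "
import cv2,numpy as np
a=cv2.imread('pics/w1.png');b=cv2.imread('pics/w2.png')
cv2.imwrite('pics/w2b.png',cv2.resize(b,(800,600),interpolation=cv2.INTER_CUBIC))
cv2.imwrite('pics/w1b.png',a)"
```

```text
2.45 [ 0.5365 -0.1765  0.2518] [ 3.e-04  1.e+00 -6.e-04 -8.e-04] 0.08698112351661677 [0.6 0.2 0.6]
```

View pics/w2b.png

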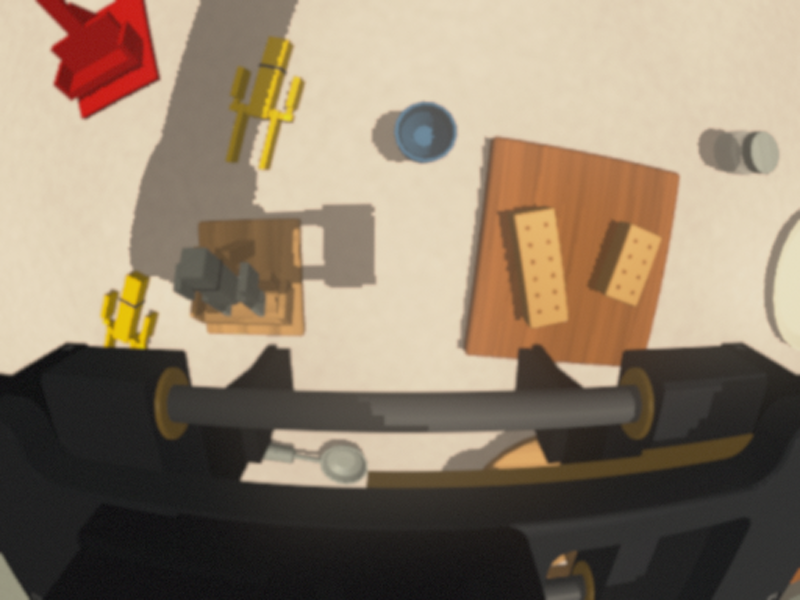

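View pics/w1b.png

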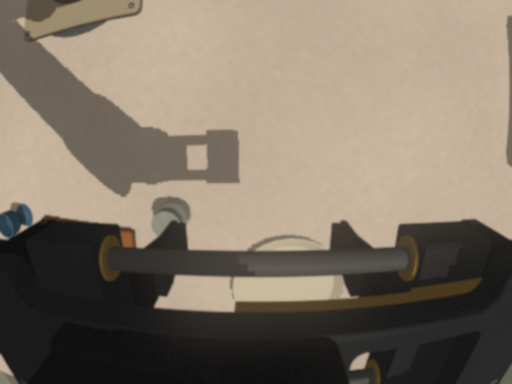

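The w2 wrist view (800 px scale) shows the steel tongs' block top at (195,272) and the rest base corners near (200,222), (300,220) and (304,334). The long biscuit's top corners are at (515,213), (553,207), (567,320) and (531,327). The short biscuit is to its right, and the gap between them is wide.

```bash
cat >> h.py <<'E'
import pickle
def fish(name,u,v,z):
    i=pickle.load(open(f"pics/{name}.pkl",'rb'))
    x,y=u-i['cx'],v-i['cy'];q=np.hypot(x,y);t=q/i['fx']
    d=R.from_quat(i['attitude']).apply([x/q*np.sin(t),-y/q*np.sin(t),-np.cos(t)])
    return i['origin']+d*(z-i['origin'][2])/d[2]
E
python3 - <<'E'
from h import *
k=1.5625
def show(t,P,z):
    Q=np.array([fish('w2',u/k,v/k,z) for u,v in P]);print(t,Q[:,:2].round(4).tolist(),'mean',Q.mean(0).round(4));
    e=[Q[(j+1)%len(Q)]-Q[j] for j in range(len(Q))];print([(round(np.hypot(*d[:2]),4),round(np.degrees(np.arctan2(d[1],d[0])),1)) for d in e])
show('long',[(515,213),(553,207),(567,320),(531,327)],.044)
show('short',[(623,224),(661,236),(637,305),(603,293)],.044)
show('rest',[(200,222),(300,220),(304,334),(207,333)],.012)
# block top corners (z ~ .03+118*.866+-)
b=np.array([.575,-.327,.03]);print('blocktop expected',b+.118*np.array([-.5,0,.866]))
show('block',[(186,247),(222,250),(211,290),(176,287)],.132)
# segment long biscuit & plate
im=cv2.imread('pics/w2.png');h=cv2.cvtColor(im,cv2.COLOR_BGR2HSV)
print(h[int(265/k),int(541/k)],h[int(265/k),int(500/k)],h[100,250])
m=((h[...,2]>190)&(h[...,1]>80)).astype(np.uint8)
n,l,st,c=cv2.connectedComponentsWithStats(m)
for j in range(1,n):
    if 300<st[j,4]<5000:print(st[j],c[j],fish('w2',*c[j],.044).round(4),fish('w2',*c[j],.012).round(4))
# plate in scene and side
for n in('scene','side'):
    a=cv2.imread(f'pics/{n}0.png').astype(int);print(n,a[126 if n=='scene' else 132,317 if n=='scene' else 252],a[150,330] if n=='scene' else a[110,250])
E
```

```text
long [[0.4923, -0.0871], [0.4861, -0.0547], [0.5833, -0.0346], [0.5894, -0.0674]] mean [ 0.5378 -0.0609  0.044 ]
[(np.float64(0.033), np.float64(100.7)), (np.float64(0.0992), np.float64(11.7)), (np.float64(0.0333), np.float64(-79.5)), (np.float64(0.0991), np.float64(-168.5))]
short [[0.4974, 0.0115], [0.5059, 0.0521], [0.5698, 0.0342], [0.5588, -0.0024]] mean [0.533  0.0238 0.044 ]
[(np.float64(0.0415), np.float64(78.1)), (np.float64(0.0663), np.float64(-15.7)), (np.float64(0.0382), np.float64(-106.7)), (np.float64(0.063), np.float64(167.3))]
rest [[0.4995, -0.3657], [0.5012, -0.2685], [0.607, -0.2702], [0.6077, -0.3695]] mean [ 0.5538 -0.3185  0.012 ]
[(np.float64(0.0972), np.float64(89.0)), (np.float64(0.1058), np.float64(-0.9)), (np.float64(0.0994), np.float64(-89.6)), (np.float64(0.1083), np.float64(178.0))]
blocktop expected [ 0.516    -0.327     0.132188]
block [[0.5053, -0.3213], [0.5081, -0.2947], [0.5348, -0.3053], [0.5325, -0.3321]] mean [ 0.5202 -0.3134  0.132 ]
[(np.float64(0.0267), np.float64(84.0)), (np.float64(0.0287), np.float64(-21.6)), (np.float64(0.027), np.float64(-94.8)), (np.float64(0.0293), np.float64(158.2))]
[ 17 137 226] [ 12 154 187] [ 16  49 146]
[ 50   0  49  76 846] [78.08274232 35.82269504] [ 0.3378 -0.4311  0.044 ] [ 0.3268 -0.453   0.012 ]
[165  45  29  64 487] [177.09240246  72.88090349] [ 0.4106 -0.2793  0.044 ] [ 0.4059 -0.2882  0.012 ]
[ 330  133   33   77 1821] [346.92970895 170.52059308] [ 0.5362 -0.0615  0.044 ] [ 0.5423 -0.0516  0.012 ]
[ 389  144   35   51 1010] [405.70792079 169.36237624] [0.5327 0.026  0.044 ] [0.5386 0.0435 0.012 ]
[ 64 188  32  34 505] [ 77.74059406 207.27326733] [ 0.5894 -0.4489  0.044 ] [ 0.6001 -0.4724  0.012 ]
scene [130 153 166] [129 146 161]
side [166 198 218] [166 190 214]
```

Call:
arm_command(
  moves=[-1,-3.6,0.5,0,-1,-3.6,0.5,0,-1,-3.6,0.5,0,0,-3.5,0.5,0,0,0,0,0,0,0,0,0],
)

```text
time: 3.0
ee_pos: [0.566, -0.3188, 0.2317]
eef_rot: [-0.0, 1.0, 0.0, -0.001]
ft_force: [0.1, 0.2, 1.0]
width: 0.0869
grip_force: 0.0
```

```bash
python3 snap.py w3; python3 -c "
import cv2
b=cv2.imread('pics/w3.png')[20:230,130:410]
cv2.imwrite('pics/w3b.png',cv2.resize(b,(800,600),interpolation=cv2.INTER_CUBIC))"
```

```text
3.0 [ 0.566  -0.3188  0.2317] [-1.e-04  1.e+00  3.e-04 -7.e-04] 0.08691504836385917 [0.1 0.2 1. ]
```

View pics/w3b.png

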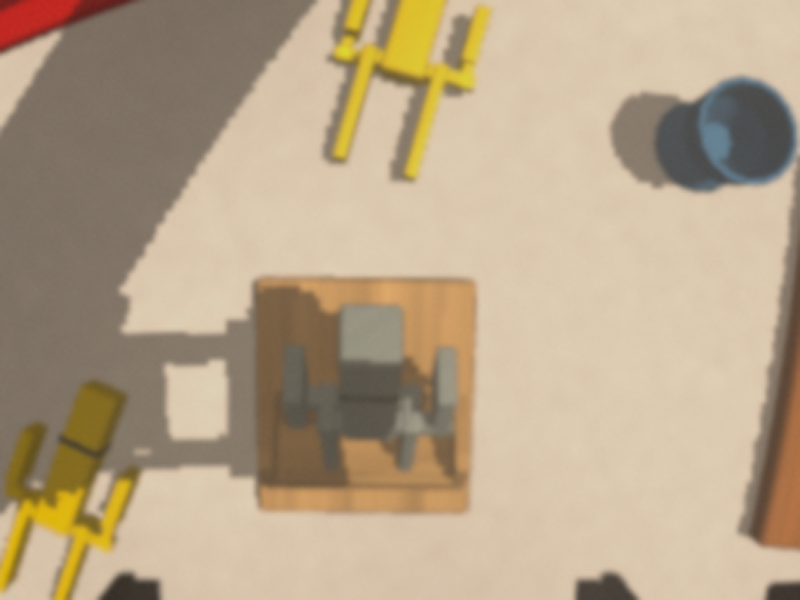

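```bash
python3 - <<'E'
from h import *
k=800/280
f=lambda u,v,z:fish('w3',130+u/k,20+v/k,z).round(4)[:2]
print('base',[f(*p,.012).tolist() for p in((256,278),(475,279),(468,511),(260,511))],np.mean([f(*p,.012) for p in((256,278),(475,279),(468,511),(260,511))],0))
print('block back',f(340,305,.127),f(404,305,.127),'front',f(340,362,.138),f(404,362,.138))
z=.03+.086*.866
print('levers',f(283,347,z),f(457,347,z),f(283,390,z),f(457,390,z))
print('tips',f(332,468,.03),f(405,468,.03))
E
```

```text
base [[0.4993, -0.3689], [0.4996, -0.2708], [0.6078, -0.2713], [0.6079, -0.3695]] [ 0.55365  -0.320125]
block back [ 0.5067 -0.3276] [ 0.5066 -0.3076] front [ 0.5235 -0.3274] [ 0.5235 -0.308 ]
levers [ 0.522  -0.3479] [ 0.5219 -0.2883] [ 0.537  -0.3481] [ 0.5369 -0.288 ]
tips [ 0.5827 -0.3345] [ 0.5826 -0.3022]
```

Call:
arm_command(
  moves=[3,0,0,0,0,0,3.5,0,0,0,3.5,0,0,0,3,0,0,0,2.5,0,0,0,1.5,0,0,0,1.4,0,0,0,0,0,0,0,0,0],
  fingers=100,
  squeeze=30,
)

```text
time: 3.8
ee_pos: [0.5372, -0.3171, 0.0788]
eef_rot: [-0.002, 1.0, 0.0, 0.0]
ft_force: [0.3, -0.5, 0.4]
width: 0.0868
grip_force: 0.0
```

Call:
arm_command(
  moves=[0.15,-0.15,0,0,0,0,0,0],
)

```text
time: 3.97
ee_pos: [0.5356, -0.3205, 0.08]
eef_rot: [-0.001, 1.0, -0.0, 0.001]
ft_force: [0.2, 0.8, -0.5]
width: 0.0869
grip_force: 0.0
```

Call:
arm_command(
  moves=[0,0,0,0,0,0,0,0,0,0,0,0,0,0,0,0,0,0,0,0,0,0,0,0,0,0,0,0,0,0,0,0],
  fingers=0,
  squeeze=30,
)

```text
time: 4.63
ee_pos: [0.5349, -0.3187, 0.0788]
eef_rot: [-0.001, 1.0, 0.001, -0.0]
ft_force: [-5.0, 7.8, 11.3]
width: 0.0419
grip_force: 13.3
```

Call:
arm_command(
  moves=[0,0,0,0,0,0,0,0,0,0,0,0,0,0,0,0],
  squeeze=40,
)

```text
time: 4.97
ee_pos: [0.5347, -0.3183, 0.0791]
eef_rot: [-0.001, 1.0, 0.002, -0.001]
ft_force: [-7.4, 9.3, 14.2]
width: 0.0338
grip_force: 40.0
```

Call:
arm_command(
  moves=[0,0,-1,0,0,0,-1,0,0,0,-1.5,0,0,0,-2,0,0,0,-2,0,0,0,-2,0,0,0,0,0,0,0,0,0],
)

```text
time: 5.63
ee_pos: [0.5355, -0.3207, 0.1747]
eef_rot: [-0.001, 1.0, -0.001, 0.001]
ft_force: [-0.4, 0.2, -1.8]
width: 0.0339
grip_force: 40.0
```

```bash
python3 snap.py w4; python3 - <<'E'
from h import *
ims=[]
for n in('scene','side'): 
    a=r.camera(n)[:,:,::-1].copy();cv2.imwrite(f'pics/{n}4.png',a)
    p=proj(n,[.55,-.32,.14]).astype(int);print(n,p)
    ims.append(cv2.resize(a[p[1]-45:p[1]+45,p[0]-60:p[0]+60],(400,300),interpolation=cv2.INTER_CUBIC))
b=cv2.imread('pics/w4.png')[60:210,130:380]
cv2.imwrite('pics/m4.png',np.vstack([np.hstack(ims),cv2.resize(b,(800,300+0),interpolation=cv2.INTER_CUBIC)]))
E
```

```text
5.6333 [ 0.5355 -0.3207  0.1747] [-7.0e-04  1.0e+00 -5.0e-04  1.1e-03] 0.03389013531024854 [-0.4  0.2 -1.8]
scene [201 242]
side [261 233]
```

View pics/m4.png

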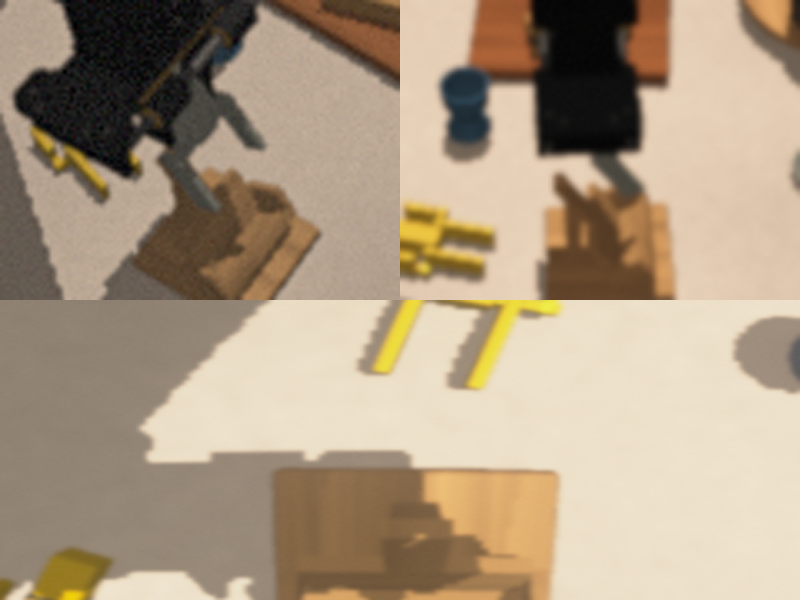

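```bash
python3 - <<'E'
from h import *
for n,u,v,y in(('side',270.6,246.5,-.349),('scene',204.6,259.4,-.349),('scene',216.6,241.4,-.29)):
    o,d=ray(n,u,v);print(n,(o+d*(y-o[1])/d[1]).round(4))
for y in(-.349,-.292):
  for t in (20,25,30,35,40):
    t=np.radians(t);o=np.array([.5355+.077*np.sin(t),y,.1937-.077*np.cos(t)])
    for sx in(-.01,.01): print(round(np.degrees(t)),sx,proj('scene',o+sx*np.array([np.cos(t),0,np.sin(t)])).round(1),proj('side',o+sx*np.array([np.cos(t),0,np.sin(t)])).round(1))
E
```

```text
side [ 0.5721 -0.349   0.1196]
scene [ 0.5773 -0.349   0.1307]
scene [ 0.5684 -0.29    0.1194]
20 -0.01 [196.5 257.3] [263.2 247.3]
20 0.01 [202.7 259.5] [270.3 245.3]
25 -0.01 [198.7 258.2] [265.7 246.7]
25 0.01 [204.6 259.9] [272.5 244.4]
30 -0.01 [200.8 259. ] [268.1 246.1]
30 0.01 [206.5 260.2] [274.6 243.4]
35 -0.01 [202.8 259.5] [270.4 245.3]
35 0.01 [208.1 260.2] [276.6 242.3]
40 -0.01 [204.7 259.9] [272.6 244.4]
40 0.01 [209.7 260.1] [278.5 241. ]
20 -0.01 [210.7 239.4] [261.9 230.9]
20 0.01 [216.9 241.3] [268.7 229. ]
25 -0.01 [212.9 240.2] [264.3 230.4]
25 0.01 [218.8 241.6] [270.9 228.1]
30 -0.01 [215.  240.9] [266.6 229.7]
30 0.01 [220.7 241.8] [272.9 227. ]
35 -0.01 [217.  241.3] [268.8 228.9]
35 0.01 [222.4 241.7] [274.8 225.9]
40 -0.01 [218.9 241.6] [271. 228.]
40 0.01 [223.9 241.5] [276.6 224.7]
```

Call:
arm_command(
  moves=[0,0,-1.5,0,-1,3,-1,0,-1,3.6,-1,0,-1.5,3.6,0,0,-1.5,3.6,0,0,-1.5,3.6,0,0,0,3.6,0,0,0,3,0,0,0,1.5,0,0,0,0,0,0,0,0,0,0],
)

```text
time: 6.7
ee_pos: [0.5992, -0.064, 0.2075]
eef_rot: [-0.002, 1.0, -0.0, -0.001]
ft_force: [-0.4, 0.2, -1.9]
width: 0.0334
grip_force: 40.0
```

```bash
python3 snap.py w5; python3 - <<'E'
from h import *
im=cv2.imread('pics/w5.png');cv2.imwrite('pics/w5b.png',cv2.resize(im[50:350,56:456],(800,600),interpolation=cv2.INTER_CUBIC))
E
```

```text
6.7 [ 0.5992 -0.064   0.2075] [-1.9e-03  1.0e+00 -1.0e-04 -8.0e-04] 0.03336878027952352 [-0.4  0.2 -1.9]
```

View pics/w5b.png

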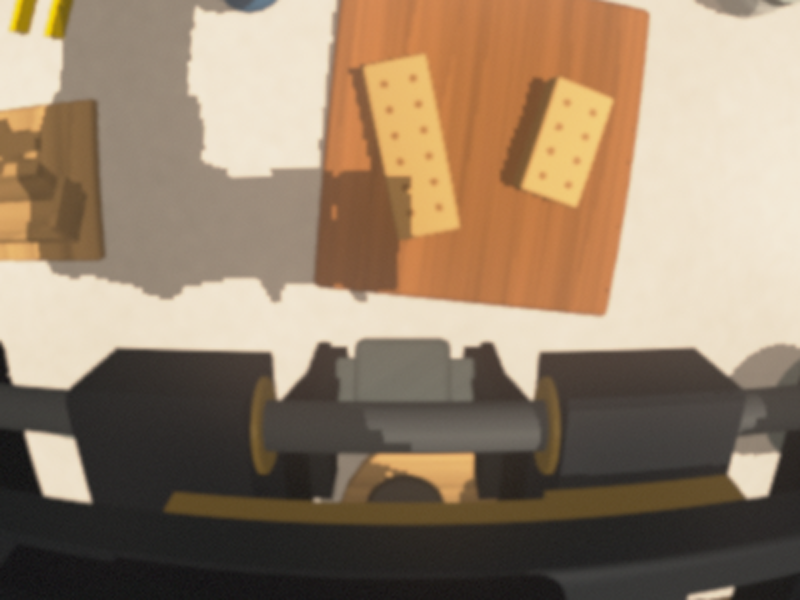

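The w5 view shows the long biscuit's corners at (363,66), (426,54), (460,227) and (400,239). The short biscuit is centred near (567,142), and the tongs' block sits centred between the fingers at (403,370).

```bash
python3 - <<'E'
from h import *
for t,P in(('long',[(363,66),(426,54),(460,227),(400,239)]),('short',[(557,77),(613,98),(576,207),(521,186)])):
    Q=np.array([fish('w5',56+u/2,50+v/2,.044) for u,v in P]);print(t,Q[:,:2].round(4).tolist(),Q.mean(0).round(4))
    for j in range(4):
        d=Q[(j+1)%4]-Q[j];print(np.hypot(*d[:2]).round(4),np.degrees(np.arctan2(d[1],d[0])).round(1))
print('blocktop',[fish('w5',56+u/2,50+v/2,.22+.035).round(4)[:2] for u,v in((358,340),(446,340))])
E
```

```text
long [[0.4943, -0.0875], [0.4876, -0.0535], [0.5831, -0.0337], [0.5902, -0.0671]] [ 0.5388 -0.0605  0.044 ]
0.0346 101.2
0.0976 11.7
0.0341 -78.1
0.098 -168.0
short [[0.4975, 0.0189], [0.5071, 0.0523], [0.5704, 0.0326], [0.5594, -0.0]] [0.5336 0.0259 0.044 ]
0.0347 73.9
0.0663 -17.3
0.0344 -108.6
0.0647 163.0
blocktop [array([ 0.5711, -0.0742]), array([ 0.571, -0.056])]
```

Call:
arm_command(
  moves=[3.1,-0.1,0,0,3.1,-0.1,0,0,3.2,-0.1,0,0,0,0,0,-5.9,0,0,0,-5.9,0,0,2,0,0,0,2,0,0,0,2,0,0,0,0,0,0,0,0,0],
)

```text
time: 7.58
ee_pos: [0.5047, -0.0696, 0.1481]
eef_rot: [-0.102, 0.995, -0.0, -0.001]
ft_force: [-0.2, 0.7, -1.5]
width: 0.0338
grip_force: 40.0
```

```bash
cat > to.py <<'E'
import sys
from h import *
# target TCP x y z yaw(deg of tongs) -> tool-frame shift cm
x,y,z,w=map(float,sys.argv[1:5]);s=r.read_state();T=R.from_quat(s['eef_rot']);M=T.as_matrix()
yaw=np.degrees(np.arctan2(-M[1,0],-M[0,0]))
print('t',round(s['time'],2),'pos',s['ee_pos'].round(4),'yaw',yaw.round(2),'width',round(s['width'],4),'f',s['ft_force'].round(1),'tilt',M[:2,2].round(4))
print('shift cm',(100*T.inv().apply(np.array([x,y,z])-s['ee_pos'])).round(2),'turn',round(yaw-w,2))
E
python3 to.py .5047 -.0675 .0745 11.7
```

```text
t 7.58 pos [ 0.5047 -0.0696  0.1481] yaw 11.76 width 0.0338 f [-0.2  0.7 -1.5] tilt [-0.0021 -0.0008]
shift cm [-0.05  0.21  7.36] turn 0.06
```

Call:
arm_command(
  moves=[0,0.15,0.5,0,0,0,1.5,0,0,0,1.5,0,0,0,1.5,0,0,0,1.2,0,0,0,0.8,0,0,0,0.3,0,0,0,0,0,0,0,0,0],
)

```text
time: 8.33
ee_pos: [0.5057, -0.0667, 0.0761]
eef_rot: [-0.104, 0.995, -0.0, 0.0]
ft_force: [-0.4, 0.1, -2.3]
width: 0.0337
grip_force: 40.0
```

```bash
python3 to.py .5047 -.0675 .0745 11.7; python3 - <<'E'
from h import *
ims=[]
for n in('scene','side'): 
    a=r.camera(n)[:,:,::-1].copy();cv2.imwrite(f'pics/{n}6.png',a)
    p=proj(n,[.54,-.06,.05]).astype(int);print(n,p)
    ims.append(cv2.resize(a[p[1]-45:p[1]+45,p[0]-60:p[0]+60],(400,300),interpolation=cv2.INTER_CUBIC))
cv2.imwrite('pics/m6.png',np.hstack(ims))
E
```

```text
t 8.33 pos [ 0.5057 -0.0667  0.0761] yaw 11.89 width 0.0337 f [-0.4  0.1 -2.3] tilt [0.0007 0.    ]
shift cm [ 0.12 -0.05  0.16] turn 0.19
scene [256 191]
side [254 190]
```

View pics/m6.png

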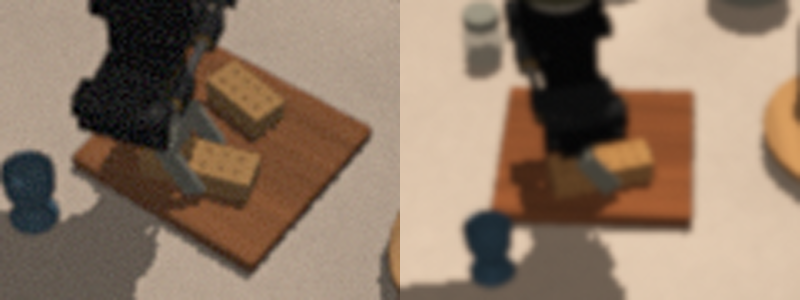

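Call:
arm_command(
  moves=[0,0,0.1,0,0,0,0,0,0,0,0,0,0,0,0,0,0,0,0,0,0,0,0,0],
  fingers=80,
)

```text
time: 8.93
ee_pos: [0.5055, -0.0666, 0.0747]
eef_rot: [-0.104, 0.995, 0.0, 0.0]
ft_force: [-0.0, 1.0, -0.2]
width: 0.0651
grip_force: 0.0
```

```bash
python3 to.py .5047 -.0675 .0745 11.7; python3 snap.py w7;python3 - <<'E'
from h import *
ims=[]
for n in('scene','side'): 
    a=r.camera(n)[:,:,::-1].copy();cv2.imwrite(f'pics/{n}7.png',a)
    p=proj(n,[.54,-.06,.05]).astype(int)
    ims.append(cv2.resize(a[p[1]-45:p[1]+45,p[0]-60:p[0]+60],(400,300),interpolation=cv2.INTER_CUBIC))
b=cv2.imread('pics/w7.png')[130:280,130:380]
cv2.imwrite('pics/m7.png',np.vstack([np.hstack(ims),cv2.resize(b,(800,300),interpolation=cv2.INTER_CUBIC)]))
E
```

```text
t 8.93 pos [ 0.5055 -0.0666  0.0747] yaw 11.9 width 0.0651 f [-0.   1.  -0.2] tilt [0.0005 0.0002]
shift cm [ 0.1  -0.07  0.02] turn 0.2
8.9333 [ 0.5055 -0.0666  0.0747] [-1.037e-01  9.946e-01  1.000e-04  2.000e-04] 0.06508349194370797 [-0.   1.  -0.2]
```

View pics/m7.png

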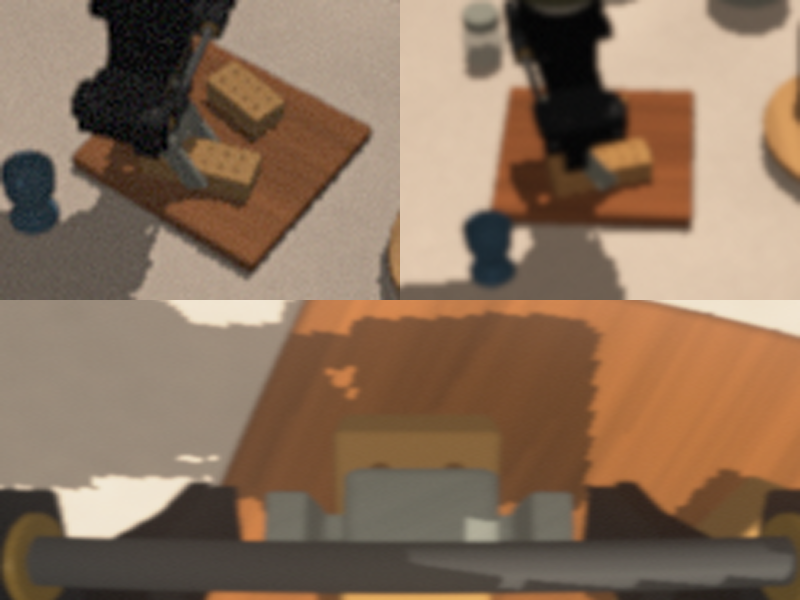

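The m7 view shows the jaws sprung shut on the biscuit, with the levers at (290,515) and (550,515) symmetric between the clear fingers. I have used all 10 picture views, so I'll check the lean numerically from here.

```bash
cat >> h.py <<'E'
def fproj(i,P):
    c=R.from_quat(i['attitude']).inv().apply(np.asarray(P,float)-i['origin']);x,y,z=c[0],-c[1],-c[2]
    q=np.hypot(x,y);t=np.arctan2(q,z);return np.array([i['cx']+i['fx']*t*x/q,i['cy']+i['fx']*t*y/q])
E
python3 - <<'E'
from h import *
for n,tcp,yaw in(('w5',[.5992,-.064,.2075],0),('w7',[.5055,-.0666,.0747],11.9)):
    im=cv2.imread(f'pics/{n}.png').astype(int);i=pickle.load(open(f'pics/{n}.pkl','rb'))
    for v in range(206,240,2): print(n,v,im[v,245:270].mean(0).astype(int))
    u=np.array([np.cos(np.radians(yaw)),np.sin(np.radians(yaw)),0]);g=np.array(tcp)+[0,0,.019]
    for t in(26,30,34):
        a=np.radians(t);up=-np.sin(a)*u+[0,0,np.cos(a)];x=np.cos(a)*u+np.array([0,0,np.sin(a)])
        a0=np.radians(30);up0=-np.sin(a0)*u+[0,0,np.cos(a0)]
        piv=g-.077*up0 if n=='w5' else g-.067*up0
        base=g if n=='w5' else piv-.010*up+.077*up
        print(t,[fproj(i,base+up*.041+x*s).round(1) for s in(-.011,.011)])
E
```

```text
w5 206 [202 224 237]
w5 208 [202 224 237]
w5 210 [202 224 237]
w5 212 [202 224 237]
w5 214 [203 225 237]
w5 216 [201 223 237]
w5 218 [170 195 215]
w5 220 [104 118 128]
w5 222 [100 112 120]
w5 224 [102 115 121]
w5 226 [102 115 122]
w5 228 [102 115 121]
w5 230 [102 115 121]
w5 232 [102 115 120]
w5 234 [102 114 120]
w5 236 [102 114 120]
w5 238 [102 114 119]
26 [array([259.7, 223.8]), array([259.4, 278.3])]
30 [array([259.7, 217. ]), array([259.4, 271.3])]
34 [array([259.7, 210.6]), array([259.5, 264.1])]
w7 206 [ 60 100 135]
w7 208 [ 60 100 134]
w7 210 [ 60  99 133]
w7 212 [ 58  95 127]
w7 214 [ 75  94 110]
w7 216 [ 89 101 104]
w7 218 [ 94 106 110]
w7 220 [ 95 107 110]
w7 222 [ 96 108 111]
w7 224 [ 96 108 111]
w7 226 [ 96 108 111]
w7 228 [ 97 108 111]
w7 230 [ 97 108 111]
w7 232 [ 97 109 112]
w7 234 [ 97 109 111]
w7 236 [ 97 109 112]
w7 238 [ 97 109 112]
26 [array([259.9, 236. ]), array([259.8, 290.4])]
30 [array([259.9, 217.7]), array([259.9, 272. ])]
34 [array([259.9, 200.3]), array([259.9, 253.1])]
```

Call:
arm_command(
  moves=[0.6,0,-1,0,0.6,0,-1,0,0.6,0,-0.95,0,0,0,0,0,0,0,0,0],
)

```text
time: 9.5
ee_pos: [0.4881, -0.0702, 0.1043]
eef_rot: [-0.104, 0.995, 0.0, 0.001]
ft_force: [-0.3, -0.2, -0.2]
width: 0.0693
grip_force: 0.0
```

```bash
python3 to.py .4883 -.0708 .1041 11.9
```

```text
t 9.5 pos [ 0.4881 -0.0702  0.1043] yaw 11.91 width 0.0693 f [-0.3 -0.2 -0.2] tilt [0.0013 0.0008]
shift cm [-0.01 -0.07  0.02] turn 0.01
```

Call:
arm_command(
  moves=[0,0,0,0,0,0,0,0,0,0,0,0,0,0,0,0,0,0,0,0,0,0,0,0,0,0,0,0,0,0,0,0,0,0,0,0,0,0,0,0,0,0,0,0,0,0,0,0],
  fingers=0,
  squeeze=45,
)

```text
time: 10.5
ee_pos: [0.4876, -0.0704, 0.104]
eef_rot: [-0.104, 0.995, 0.0, -0.0]
ft_force: [0.6, 0.6, 0.2]
width: 0.0197
grip_force: 44.9
```

Call:
arm_command(
  moves=[0,0,-0.3,0,0,0,-0.7,0,0,0,-1,0,0,0,-1.2,0,0,0,-1.2,0,0,0,-1.2,0,0,0,-1.2,0,0,0,-0.8,0,0,0,-0.4,0,0,0,0,0,0,0,0,0,0,0,0,0],
)

```text
time: 11.5
ee_pos: [0.4873, -0.0703, 0.1835]
eef_rot: [-0.104, 0.995, 0.0, -0.0]
ft_force: [-0.8, -0.1, -2.5]
width: 0.0197
grip_force: 44.9
```

```bash
python3 to.py .4883 -.0708 .1041 11.9; python3 snap.py w8; python3 - <<'E'
from h import *
im=cv2.imread('pics/w8.png').astype(int)
for v in range(190,240,3): print(v,im[v,245:270].mean(0).astype(int))
# plate: compare now/before; segment by local brightness in side & scene
for n,u,v in(('scene',317,126),('side',252,132)):
    a=cv2.imread(f'pics/{n}0.png');L=cv2.GaussianBlur(a,(3,3),0)
    print(n,'row',[tuple(L[v,k]) [0:3] and int(L[v,k].sum()) for k in range(u-36,u+38,3)])
    print(n,'col',[int(L[k,u].sum()) for k in range(v-24,v+26,2)])
E
```

```text
t 11.5 pos [ 0.4873 -0.0703  0.1835] yaw 11.9 width 0.0197 f [-0.8 -0.1 -2.5] tilt [-0.001 -0.   ]
shift cm [-0.1  -0.07  7.94] turn 0.0
11.5 [ 0.4873 -0.0703  0.1835] [-1.037e-01  9.946e-01  0.000e+00 -5.000e-04] 0.019673408528054215 [-0.8 -0.1 -2.5]
190 [ 65 113 178]
193 [ 65 114 180]
196 [ 65 113 177]
199 [ 58  98 146]
202 [ 52  85 114]
205 [ 53  85 114]
208 [ 57  95 128]
211 [ 60 100 135]
214 [ 59 100 135]
217 [ 59 100 135]
220 [ 58  98 132]
223 [ 54  90 123]
226 [ 59  97 130]
229 [ 85  97 104]
232 [ 95 106 110]
235 [ 95 107 111]
238 [ 95 107 111]
scene row [442, 438, 438, 319, 439, 453, 455, 454, 451, 454, 454, 455, 454, 456, 454, 453, 453, 455, 454, 410, 398, 432, 433, 260, 300]
scene col [443, 442, 444, 433, 413, 438, 455, 453, 453, 453, 455, 455, 454, 455, 454, 453, 455, 454, 456, 432, 308, 253, 394, 453, 441]
side row [558, 559, 560, 561, 555, 535, 568, 582, 582, 583, 583, 583, 583, 581, 583, 582, 583, 581, 552, 529, 539, 539, 536, 469, 188]
side col [570, 570, 567, 564, 564, 553, 539, 564, 580, 580, 580, 583, 583, 584, 584, 583, 579, 527, 372, 337, 509, 574, 577, 576, 569]
```

```bash
cat > plate.py <<'E'
from h import *
from scipy.optimize import least_squares
t=np.linspace(0,2*np.pi,721)
def circ(n,c): return proj(n,np.stack([c[0]+.092*np.cos(t),c[1]+.092*np.sin(t),0*t+.0135],-1))
obs={'scene':(290,339.5,109.5,142),'side':(230.5,272,119.5,144)}
def cross(n,c,u0,v0):
    p=circ(n,c);l=p[:,0]<u0;h=[p[np.argmin(abs(p[:,1]-v0)+1e3*~l),0],p[np.argmin(abs(p[:,1]-v0)+1e3*l),0]]
    a=p[:,1]<v0;return h+[p[np.argmin(abs(p[:,0]-u0)+1e3*~a),1],p[np.argmin(abs(p[:,0]-u0)+1e3*a),1]]
for c in((.55,.322),(.545,.322),(.55,.33),(.55,.315)):
    for n,u,v in(('scene',317,126),('side',252,132)): print(c,n,np.round(cross(n,c,u,v),1),obs[n])
# contrast search: mean gradient magnitude along the projected rim
for n in('scene','side'):
    g=cv2.cvtColor(cv2.imread(f'pics/{n}0.png'),cv2.COLOR_BGR2GRAY);e=cv2.GaussianBlur(cv2.Canny(cv2.GaussianBlur(g,(3,3),0),12,30).astype(np.float32),(0,0),1.2)
    best=max((cv2.remap(e,circ(n,(x,y)).astype(np.float32)[None],None,cv2.INTER_LINEAR).mean(),x,y) for x in np.arange(.52,.581,.002) for y in np.arange(.29,.351,.002));print(n,np.round(best,4))
i=pickle.load(open('pics/w1.pkl','rb'));g=cv2.cvtColor(cv2.imread('pics/w1.png'),cv2.COLOR_BGR2GRAY);print([int(x) for x in g[230:260,288]],[int(x) for x in g[285,222:250]])
for c in((.55,.322),(.545,.322),(.55,.33)):print(c,fproj(i,[c[0]-.092,c[1],.0135]).round(1))
E
python3 plate.py
```

```text
(0.55, 0.322) scene [289.3 342.8 109.2 144.5] (290, 339.5, 109.5, 142)
(0.55, 0.322) side [229.5 275.2 118.4 145.4] (230.5, 272, 119.5, 144)
(0.545, 0.322) scene [288.1 341.5 108.8 144. ] (290, 339.5, 109.5, 142)
(0.545, 0.322) side [228.3 273.9 118.5 145.4] (230.5, 272, 119.5, 144)
(0.55, 0.33) scene [290.6 343.9 107.9 143. ] (290, 339.5, 109.5, 142)
(0.55, 0.33) side [229.6 274.8 117.4 144.1] (230.5, 272, 119.5, 144)
(0.55, 0.315) scene [288.4 341.7 110.3 145.8] (290, 339.5, 109.5, 142)
(0.55, 0.315) side [229.6 275.3 119.4 146.5] (230.5, 272, 119.5, 144)
scene [71.587  0.544  0.332]
side [79.7512  0.546   0.314 ]
[180, 180, 180, 177, 161, 134, 116, 123, 148, 172, 177, 175, 174, 172, 173, 176, 182, 187, 188, 176, 143, 100, 74, 69, 72, 75, 76, 77, 78, 80] [184, 184, 184, 184, 184, 185, 182, 166, 136, 122, 139, 167, 183, 186, 186, 185, 185, 186, 185, 186, 187, 187, 187, 188, 187, 187, 186, 188]
(0.55, 0.322) [284.1 239.4]
(0.545, 0.322) [284.2 236.3]
(0.55, 0.33) [289.5 239.3]
```

```bash
python3 - <<'E'
from h import *
for p in((232.5,285),(231,285)): print('left',fish('w1',*p,.0135))
for v in(237.5,239): print('near',fish('w1',288,v,.0135))
for n,u,v,z in(('scene',259,133,.05),('side',218,155,.05)): print('jar',onz(n,u,v,z).round(3))
for n,u,v,z in(('scene',364,140,.09),('side',299,127,.09)): print('can',onz(n,u,v,z).round(3))
E
```

```text
left [0.53847505 0.24213184 0.0135    ]
left [0.53851552 0.2397238  0.0135    ]
near [0.45502794 0.32773858 0.0135    ]
near [0.45747474 0.32781255 0.0135    ]
jar [0.42  0.156 0.05 ]
jar [0.418 0.135 0.05 ]
can [0.735 0.254 0.09 ]
can [0.723 0.231 0.09 ]
```

Call:
arm_command(
  moves=[0,0,-0.3,3,0,0.5,-0.2,3,0,1,0,3,0,1.5,0,2.9,0,2,0,0,0,2.5,0,0,0,3,0,0,0,3,0,0,0,3,0,0,0,3,0,0,0,3,0,0,0,3,0,0],
)

```text
time: 12.55
ee_pos: [0.4846, 0.1859, 0.1884]
eef_rot: [0.0, 1.0, -0.0, -0.0]
ft_force: [0.4, -0.9, -2.8]
width: 0.0199
grip_force: 44.9
```

```bash
python3 to.py .495 .323 .15 0
```

```text
t 12.55 pos [0.4846 0.1859 0.1884] yaw -0.0 width 0.0199 f [ 0.4 -0.9 -2.8] tilt [-0.0009 -0.0004]
shift cm [-1.04 13.71  3.84] turn -0.0
```

```bash
python3 snap.py w9; python3 - <<'E'
from plate import circ,t
from h import *
def fc(i,c): return np.array([fproj(i,[c[0]+.092*np.cos(a),c[1]+.092*np.sin(a),.0135]) for a in t[::4]])
tot=0;xs=np.arange(.526,.571,.003);ys=np.arange(.305,.351,.003)
for n in('scene0','side0','w1','w9'):
    b=cv2.imread(f'pics/{n}.png');h=cv2.cvtColor(b,cv2.COLOR_BGR2HSV);b=b.astype(np.float32)
    # plate is less saturated than the table: blue/red ratio inside disc minus just outside
    q=b[...,0]/(b[...,2]+1);q=np.where((b.sum(2)>330),q,np.nan).astype(np.float32)
    S=[]
    for x in xs:
        row=[]
        for y in ys:
            m=[]
            for rad in(.084,.104):
                P=np.stack([x+rad*np.cos(t[::6]),y+rad*np.sin(t[::6]),0*t[::6]+(.012 if rad<.09 else 0)],-1)
                if n[0]=='s': p=proj(n[:-1],P)
                else:
                    i=pickle.load(open(f'pics/{n}.pkl','rb'));p=np.array([fproj(i,k) for k in P])
                m.append(cv2.remap(q,p.astype(np.float32)[None],None,cv2.INTER_LINEAR,borderValue=np.nan)[0])
            d=m[0]-m[1];row.append(np.nanmean(d)); 
        S.append(row)
    S=np.array(S);S=S/np.nanmax(S);k=np.unravel_index(S.argmax(),S.shape);print(n,xs[k[0]].round(3),ys[k[1]].round(3),np.isfinite(d).sum());tot=tot+S
    w=(S>.9);print(' top10% mean',(xs[:,None]*w).sum()/w.sum(),(ys*w).sum()/w.sum())
E
```

```text
12.55 [0.4846 0.1859 0.1884] [ 0.e+00  1.e+00 -2.e-04 -4.e-04] 0.01986889148568085 [ 0.4 -0.9 -2.8]
(0.55, 0.322) scene [289.3 342.8 109.2 144.5] (290, 339.5, 109.5, 142)
(0.55, 0.322) side [229.5 275.2 118.4 145.4] (230.5, 272, 119.5, 144)
(0.545, 0.322) scene [288.1 341.5 108.8 144. ] (290, 339.5, 109.5, 142)
(0.545, 0.322) side [228.3 273.9 118.5 145.4] (230.5, 272, 119.5, 144)
(0.55, 0.33) scene [290.6 343.9 107.9 143. ] (290, 339.5, 109.5, 142)
(0.55, 0.33) side [229.6 274.8 117.4 144.1] (230.5, 272, 119.5, 144)
(0.55, 0.315) scene [288.4 341.7 110.3 145.8] (290, 339.5, 109.5, 142)
(0.55, 0.315) side [229.6 275.3 119.4 146.5] (230.5, 272, 119.5, 144)
scene [71.587  0.544  0.332]
side [79.7512  0.546   0.314 ]
[180, 180, 180, 177, 161, 134, 116, 123, 148, 172, 177, 175, 174, 172, 173, 176, 182, 187, 188, 176, 143, 100, 74, 69, 72, 75, 76, 77, 78, 80] [184, 184, 184, 184, 184, 185, 182, 166, 136, 122, 139, 167, 183, 186, 186, 185, 185, 186, 185, 186, 187, 187, 187, 188, 187, 187, 186, 188]
(0.55, 0.322) [284.1 239.4]
(0.545, 0.322) [284.2 236.3]
(0.55, 0.33) [289.5 239.3]
scene0 0.526 0.305 68
 top10% mean 0.526 0.305
side0 0.568 0.32 106
 top10% mean 0.5680000000000001 0.32
w1 0.538 0.323 7
 top10% mean 0.538 0.323
w9 0.568 0.323 66
 top10% mean 0.5666363636363637 0.32081818181818184
```

```bash
python3 - <<'E'
from h import *
from scipy.optimize import least_squares
for n,seed in(('scene0',onz),('side0',onz),('w9',None)):
    b=cv2.GaussianBlur(cv2.imread(f'pics/{n}.png'),(3,3),0)
    f=(lambda u,v,z:onz(n[:-1],u,v,z)) if n[0]=='s' else (lambda u,v,z:fish(n,u,v,z))
    if n[0]=='s': s=proj(n[:-1],[.53,.325,.005]).astype(int)
    else: s=fproj(pickle.load(open('pics/w9.pkl','rb')),[.485,.335,.01]).astype(int)
    m=np.zeros((386,514),np.uint8);a=cv2.floodFill(b.copy(),m,tuple(int(k) for k in s),0,(5,)*3,(5,)*3,4|(255<<8)|cv2.FLOODFILL_FIXED_RANGE)
    m=m[1:-1,1:-1];c=max(cv2.findContours(m,cv2.RETR_EXTERNAL,cv2.CHAIN_APPROX_NONE)[0],key=len)[:,0]
    W=np.array([f(u,v,.012)[:2] for u,v in c])
    print(n,s,b[s[1],s[0]],'area px',a[0],'min',W.min(0).round(3),'max',W.max(0).round(3))
    q=least_squares(lambda p:np.hypot(*(W-p[:2]).T)-p[2],[.547,.325,.09],loss='soft_l1',f_scale=.002).x;print(q.round(4))
    ang=np.degrees(np.arctan2(*(W-[.547,.325]).T[::-1]));d=np.hypot(*(W-[.547,.325]).T)
    print([(k,round(np.median(d[abs(ang-k)<8]),3)) for k in range(-170,180,30) if (abs(ang-k)<8).any()])
E
```

```text
scene0 [310 125] [133 155 168] area px 932 min [0.473 0.254] max [0.618 0.397]
[0.5449 0.3257 0.0711]
[(-170, np.float64(0.073)), (-140, np.float64(0.077)), (-110, np.float64(0.071)), (-80, np.float64(0.066)), (-50, np.float64(0.069)), (-20, np.float64(0.07)), (10, np.float64(0.071)), (40, np.float64(0.071)), (70, np.float64(0.071)), (100, np.float64(0.071)), (130, np.float64(0.072)), (160, np.float64(0.074))]Traceback (most recent call last):
  File "<stdin>", line 10, in <module>
  File "<stdin>", line 5, in <lambda>
  File "h.py", line 9, in onz
    o,d=ray(n,u,v); return o+d*(z-o[2])/d[2]
        ~~~^^^^^^^
  File "h.py", line 5, in ray
    i=i or r.camera_info(n)
           ~~~~~~~~~~~~~^^^
ValueError: time passes only in moves, steps and waits
```

```bash
python3 - <<'E'
from h import *
from scipy.optimize import least_squares
for n in('scene0','side0'):
    b=cv2.GaussianBlur(cv2.imread(f'pics/{n}.png'),(3,3),0);i=r.camera_info(n[:-1])
    def f(u,v,z):
        o,d=ray('',u,v,i);return o+d*(z-o[2])/d[2]
    s=proj(n[:-1],[.53,.325,.005]).astype(int)
    m=np.zeros((386,514),np.uint8);a=cv2.floodFill(b.copy(),m,tuple(int(k) for k in s),0,(5,)*3,(5,)*3,4|(255<<8)|cv2.FLOODFILL_FIXED_RANGE)
    c=max(cv2.findContours(m[1:-1,1:-1],cv2.RETR_EXTERNAL,cv2.CHAIN_APPROX_NONE)[0],key=len)[:,0]
    W=np.array([f(u,v,.005)[:2] for u,v in c])
    print(n,a[0],W.min(0).round(3),W.max(0).round(3),least_squares(lambda p:np.hypot(*(W-p[:2]).T)-p[2],[.547,.325,.07],loss='soft_l1',f_scale=.002).x.round(4))
E
```

```text
scene0 932 [0.469 0.261] [0.616 0.406] [0.542  0.3334 0.0716]
side0 524 [0.476 0.27 ] [0.615 0.395] [0.5465 0.3331 0.0655]
```

Call:
arm_command(
  moves=[-0.2,2.5,0,0,-0.2,3,0,0,-0.2,3,0,0,-0.2,2.5,0.5,0,0,2,1,0,0,1.2,1.2,0,0,0.6,1.2,0,0,0,1.2,0,0,0,1.2,0,0,0,0.8,0,0,0,0.3,0,0,0,0,0],
)

```text
time: 13.6
ee_pos: [0.4931, 0.3313, 0.1143]
eef_rot: [0.001, 1.0, -0.0, -0.0]
ft_force: [-0.9, -0.2, -1.9]
width: 0.0195
grip_force: 44.9
```

```bash
python3 to.py .493 .334 .091 0
```

```text
t 13.6 pos [0.4931 0.3313 0.1143] yaw -0.08 width 0.0195 f [-0.9 -0.2 -1.9] tilt [-0.0009 -0.0009]
shift cm [0.   0.28 2.33] turn -0.08
```

```bash
python3 - <<'E'
from h import *
for n in('scene','side'):
    i=r.camera_info(n);a=r.camera(n)[:,:,::-1].copy();cv2.imwrite(f'pics/{n}10.png',a);b=cv2.imread(f'pics/{n}0.png')
    h=cv2.cvtColor(a,cv2.COLOR_BGR2HSV);c=proj(n,[.545,.333,.04]);print(n,'expected',c.round(1))
    m=((h[...,1]>105)&(h[...,0]<25)&(h[...,2]>50)).astype(np.uint8);w=np.zeros_like(m);y,x=int(c[1]),int(c[0]);w[y-30:y+30,x-40:x+40]=1
    k,l,st,ce=cv2.connectedComponentsWithStats(m*w)
    for j in range(1,k):
        if st[j,4]>20:print(st[j],ce[j].round(1))
    P=np.array([[.545+sx*.05,.333+sy*.018,z] for sx in(-1,1) for sy in(-1,1) for z in(.029,.055)]);q=proj(n,P);print('pred box',q.min(0).round(1),q.max(0).round(1))
E
```

```text
scene expected [316.9 117.7]
[302 110   9  11  52] [305.7 115.7]
[314 111  18  16 175] [322.5 118.5]
pred box [301.2 106.7] [333.2 128.2]
side expected [250.8 124.4]
[249 119  15  10 102] [256.9 123.3]
[240 121   9   9  59] [242.9 125.4]
pred box [238.1 118.2] [263.6 129.8]
```

Call:
arm_command(
  moves=[0,0.25,0.5,0,0,0,0.6,0,0,0,0.5,0,0,0,0.3,0,0,0,0.2,0,0,0,0.1,0,0,0,0,0,0,0,0,0],
)

```text
time: 14.37
ee_pos: [0.4932, 0.3351, 0.0932]
eef_rot: [0.0, 1.0, 0.0, 0.0]
ft_force: [-0.4, -0.1, -3.5]
width: 0.0195
grip_force: 44.9
```

```bash
python3 to.py .493 .334 .091 0
```

```text
t 14.37 pos [0.4932 0.3351 0.0932] yaw -0.0 width 0.0195 f [-0.4 -0.1 -3.5] tilt [0.0002 0.0002]
shift cm [ 0.02 -0.11  0.22] turn -0.0
```

Call:
arm_command(
  moves=[0,0,0.1,0,0,0,0.1,0,0,0,0,0,0,0,0,0],
)

```text
time: 14.7
ee_pos: [0.4932, 0.335, 0.0911]
eef_rot: [-0.0, 1.0, 0.0, 0.0]
ft_force: [0.1, 0.3, -2.2]
width: 0.0199
grip_force: 44.9
```

Call:
arm_command(
  moves=[0,0,0.1,0,0,0,0,0,0,0,0,0],
)

```text
time: 14.95
ee_pos: [0.4931, 0.3353, 0.0906]
eef_rot: [-0.0, 1.0, 0.0, 0.0]
ft_force: [-3.0, -0.3, 4.6]
width: 0.0194
grip_force: 44.9
```

Call:
arm_command(
  moves=[0,0,0,0,0,0,0,0,0,0,0,0,0,0,0,0,0,0,0,0,0,0,0,0,0,0,0,0,0,0,0,0,0,0,0,0],
  fingers=85,
)

```text
time: 15.7
ee_pos: [0.4932, 0.335, 0.0901]
eef_rot: [0.0, 1.0, 0.0, 0.0]
ft_force: [0.1, 0.1, -0.4]
width: 0.0705
grip_force: 0.0
```

```bash
python3 to.py .493 .334 .091 0;python3 snap.py w11; python3 - <<'E'
from h import *
im=cv2.imread('pics/w11.png').astype(int)
for v in range(212,246,2): print(v,im[v,245:270].mean(0).astype(int))
i=pickle.load(open('pics/w11.pkl','rb'));s=r.read_state();u=np.array([1.,0,0]);g=s['ee_pos']+[0,0,.019]
a0=np.radians(31);up0=-np.sin(a0)*u+[0,0,np.cos(a0)];piv=g-.101*up0
for t in(27,31,35):
    a=np.radians(t);up=-np.sin(a)*u+[0,0,np.cos(a)];x=np.cos(a)*u+np.array([0,0,np.sin(a)]);print(t,fproj(i,piv+up*.108-x*.011).round(1))
E
```

```text
t 15.7 pos [0.4932 0.335  0.0901] yaw -0.0 width 0.0705 f [ 0.1  0.1 -0.4] tilt [0.0001 0.0001]
shift cm [ 0.02 -0.1  -0.09] turn -0.0
15.7 [0.4932 0.335  0.0901] [0.e+00 1.e+00 1.e-04 0.e+00] 0.07047156237703758 [ 0.1  0.1 -0.4]
212 [ 57  89 115]
214 [ 56  89 115]
216 [ 57  89 115]
218 [ 56  89 115]
220 [ 56  88 114]
222 [ 54  83 108]
224 [ 52  81 106]
226 [ 56  85 110]
228 [ 81  97 106]
230 [111 126 128]
232 [123 139 142]
234 [122 139 141]
236 [122 138 141]
238 [122 138 140]
240 [121 137 139]
242 [121 137 140]
244 [121 137 139]
27 [259.1 242.7]
31 [259.1 228.3]
35 [259.1 214.6]
```

Call:
arm_command(
  moves=[-0.6,0,1,0,-0.6,0,1,0,-0.55,0,0.95,0,0,0,0,0,0,0,0,0],
)

```text
time: 16.17
ee_pos: [0.5105, 0.3342, 0.0592]
eef_rot: [0.0, 1.0, -0.001, -0.001]
ft_force: [0.2, 0.3, -0.1]
width: 0.0739
grip_force: 0.0
```

Call:
arm_command(
  moves=[0,0,0,0,0,0,0,0,0,0,0,0,0,0,0,0,0,0,0,0,0,0,0,0,0,0,0,0,0,0,0,0,0,0,0,0,0,0,0,0,0,0,0,0],
  fingers=0,
  squeeze=40,
)

```text
time: 17.08
ee_pos: [0.5106, 0.335, 0.0605]
eef_rot: [-0.0, 1.0, -0.0, -0.0]
ft_force: [0.7, -0.1, -2.2]
width: 0.0339
grip_force: 40.0
```

Call:
arm_command(
  moves=[0,0,-0.4,0,0,0,-0.8,0,0,0,-1.2,0,0,0,-1.5,0,0,0,-2,0,0,0,-2,0,0,0,-2,0,0,0,-2,0,0,0,-1.5,0,0,0,0,0,0,0,0,0,0,0,0,0],
)

```text
time: 18.08
ee_pos: [0.5103, 0.3348, 0.1939]
eef_rot: [0.0, 1.0, -0.0, -0.0]
ft_force: [0.3, 0.0, -2.0]
width: 0.0338
grip_force: 40.0
```

```bash
python3 to.py .5345 -.319 .2 0; python3 snap.py w12; python3 - <<'E'
from h import *
im=cv2.imread('pics/w12.png').astype(int)
for v in range(208,232,2): print(v,im[v,245:270].mean(0).astype(int))
for n in('scene','side'):
    i=r.camera_info(n);a=r.camera(n)[:,:,::-1].copy();cv2.imwrite(f'pics/{n}12.png',a)
    h=cv2.cvtColor(a,cv2.COLOR_BGR2HSV);c=proj(n,[.545,.333,.018])
    m=((h[...,1]>105)&(h[...,0]<25)&(h[...,2]>50)).astype(np.uint8);w=np.zeros_like(m);y,x=int(c[1]),int(c[0]);w[y-25:y+25,x-30:x+30]=1
    k,l,st,ce=cv2.connectedComponentsWithStats(m*w)
    for j in range(1,k):
        if st[j,4]>20:print(n,st[j],ce[j].round(1))
    P=np.array([[.545+sx*.05,.333+sy*.018,z] for sx in(-1,1) for sy in(-1,1) for z in(.005,.031)]);q=proj(n,P);print('pred box',q.min(0).round(1),q.max(0).round(1))
E
```

```text
t 18.08 pos [0.5103 0.3348 0.1939] yaw -0.0 width 0.0338 f [ 0.3  0.  -2. ] tilt [-0.0006 -0.0004]
shift cm [ -2.42 -65.38  -0.58] turn -0.0
18.0833 [0.5103 0.3348 0.1939] [ 0.e+00  1.e+00 -2.e-04 -3.e-04] 0.03384789449636335 [ 0.3  0.  -2. ]
208 [ 87 146 192]
210 [ 85 142 188]
212 [ 80 133 178]
214 [ 83 134 176]
216 [ 82 106 124]
218 [ 85  97 101]
220 [ 88 100 103]
222 [ 88 100 103]
224 [ 88 100 102]
226 [ 87 100 102]
228 [ 88 100 102]
230 [ 88  99 102]
scene [302 113  30  19 313] [316.4 121.8]
pred box [300.7 112.2] [332.2 133.5]
side [239 124  24  11 227] [250.9 128.8]
pred box [238.4 123.1] [263.6 134.7]
```

Call:
arm_command(
  moves=[0,0,-1,0,0,-2,-0.5,0,-0.3,-3,0,0,-0.3,-3.8,0,0,-0.3,-3.8,0,0,-0.3,-3.8,0,0,-0.3,-3.8,0,0,-0.3,-3.8,0,0,-0.3,-3.8,0,0,-0.3,-3.8,0,0,-0.3,-3.8,0,0,0,-3.8,0,0],
)

```text
time: 19.23
ee_pos: [0.5377, -0.0588, 0.2102]
eef_rot: [-0.0, 1.0, 0.0, 0.0]
ft_force: [1.0, -1.2, -2.0]
width: 0.0336
grip_force: 40.0
```

Call:
arm_command(
  moves=[0,-3.8,0,0,0,-3.8,0,0,0,-3.8,0,0,0,-3.8,0,0,0,-3.2,0,0,0,-2.5,0,0,0,-1,0,0,0,0,0,0,0,0,0,0],
)

```text
time: 19.98
ee_pos: [0.5377, -0.2755, 0.2095]
eef_rot: [0.0, 1.0, 0.0, -0.0]
ft_force: [-1.5, 1.0, -2.4]
width: 0.034
grip_force: 40.0
```

```bash
python3 to.py .537 -.319 .085 0
```

```text
t 19.98 pos [ 0.5377 -0.2755  0.2095] yaw -0.02 width 0.034 f [-1.5  1.  -2.4] tilt [-0.0003  0.0005]
shift cm [ 0.06 -4.35 12.45] turn -0.02
```

Take a wrist image here to refine the rest's y (numerically), then go on.

Call:
arm_command(
  moves=[0,-2,0,0,0,-1.6,0,0,0,-0.8,0,0,0,0,2,0,0,0,2.5,0,0,0,2.5,0,0,0,2,0,0,0,1.5,0,0,0,1,0,0,0,0.5,0,0,0,0,0,0,0,0,0],
)

```text
time: 20.98
ee_pos: [0.5382, -0.3196, 0.0902]
eef_rot: [-0.0, 1.0, -0.0, 0.0]
ft_force: [-0.3, 0.3, -1.0]
width: 0.034
grip_force: 40.0
```

```bash
python3 to.py .537 -.319 .080 0
```

```text
t 20.98 pos [ 0.5382 -0.3196  0.0902] yaw 0.04 width 0.034 f [-0.3  0.3 -1. ] tilt [ 0.0008 -0.    ]
shift cm [0.12 0.06 1.02] turn 0.04
```

Call:
arm_command(
  moves=[0.1,0,0.3,0,0,0,0.3,0,0,0,0.2,0,0,0,0,0,0,0,0,0],
)

```text
time: 21.4
ee_pos: [0.5366, -0.32, 0.0815]
eef_rot: [0.0, 1.0, 0.0, 0.0]
ft_force: [-0.2, 0.4, -1.7]
width: 0.0339
grip_force: 40.0
```

Call:
arm_command(
  moves=[0,0,0.15,0,0,0,0.15,0,0,0,0,0,0,0,0,0],
)

```text
time: 21.73
ee_pos: [0.5368, -0.32, 0.0799]
eef_rot: [0.0, 1.0, 0.0, 0.0]
ft_force: [-5.6, 4.1, 12.1]
width: 0.0337
grip_force: 40.0
```

Call:
arm_command(
  moves=[0.1,0,0,0,0,0,0,0,0,0,0,0,0,0,0,0],
)

```text
time: 22.07
ee_pos: [0.536, -0.3202, 0.0795]
eef_rot: [0.0, 1.0, 0.0, 0.001]
ft_force: [-3.2, 2.7, 7.8]
width: 0.0337
grip_force: 40.0
```

Call:
arm_command(
  moves=[0,0,0,0,0,0,0,0,0,0,0,0,0,0,0,0,0,0,0,0,0,0,0,0,0,0,0,0,0,0,0,0,0,0,0,0],
  fingers=100,
)

```text
time: 22.82
ee_pos: [0.5356, -0.3196, 0.0783]
eef_rot: [-0.0, 1.0, 0.0, -0.0]
ft_force: [0.0, -0.6, 0.2]
width: 0.0832
grip_force: 0.0
```

```bash
python3 to.py .5345 -.319 .2 0;python3 snap.py w13; python3 - <<'E'
from h import *
im=cv2.imread('pics/w13.png').astype(int)
for v in range(206,236,2): print(v,im[v,245:270].mean(0).astype(int))
v=225;print([int(k) for k in im[v,215:305].sum(1)])
E
```

```text
t 22.82 pos [ 0.5356 -0.3196  0.0783] yaw 0.02 width 0.0832 f [ 0.  -0.6  0.2] tilt [-0.0003  0.0005]
shift cm [  0.11   0.07 -12.17] turn 0.02
22.8167 [ 0.5356 -0.3196  0.0783] [-1.e-04  1.e+00  3.e-04 -1.e-04] 0.08317395819449193 [ 0.  -0.6  0.2]
206 [ 58  87 113]
208 [ 60  92 121]
210 [ 60  92 119]
212 [ 60  92 119]
214 [ 60  92 119]
216 [ 61  91 117]
218 [71 87 99]
220 [81 92 95]
222 [ 86  97 100]
224 [ 86  98 100]
226 [ 87  98 101]
228 [ 87  98 101]
230 [ 87  98 101]
232 [ 88  98 101]
234 [ 88  98 101]
[287, 287, 284, 288, 286, 287, 283, 285, 285, 288, 284, 286, 282, 287, 281, 284, 284, 277, 271, 265, 268, 275, 280, 284, 285, 284, 280, 282, 283, 285, 285, 282, 287, 283, 286, 285, 285, 285, 284, 289, 285, 289, 283, 283, 284, 288, 288, 287, 290, 288, 285, 288, 287, 283, 284, 286, 281, 285, 282, 283, 286, 283, 283, 282, 275, 266, 260, 265, 271, 275, 275, 275, 277, 277, 274, 281, 281, 281, 281, 282, 289, 284, 288, 291, 291, 291, 292, 294, 310, 339]
```

Call:
arm_command(
  moves=[0,0,-0.8,0,0,0,-2,0,0,0,-3,0,0,0,-3.5,0,0,0,-3,0,-1,0,-2,0,-1,0,-1,0,-1,0,0,0,0,0,0,0,0,0,0,0],
)

```text
time: 23.7
ee_pos: [0.5654, -0.3199, 0.2314]
eef_rot: [-0.0, 1.0, -0.0, -0.0]
ft_force: [-0.1, -0.4, -0.8]
width: 0.0872
grip_force: 0.0
```

```bash
python3 to.py .566 -.3188 .2317 0;python3 snap.py w14; python3 - <<'E'
from h import *
g=lambda n:cv2.cvtColor(cv2.imread(f'pics/{n}.png'),cv2.COLOR_BGR2GRAY)
a,b=g('w3'),g('w14')
# base vs tongs offsets by template matching
for nm,(u0,v0,u1,v1) in(('block',(247,124,274,150)),('leverL',(227,138,240,172)),('leverR',(280,138,293,172)),('jawtips',(240,165,280,186)),('base',(217,112,300,202)),('eggcup',(360,45,410,90))):
    T=a[v0:v1,u0:u1];S=b[v0-12:v1+12,u0-12:u1+12];m=cv2.matchTemplate(S,T,cv2.TM_CCOEFF_NORMED);_,q,_,p=cv2.minMaxLoc(m);print(nm,p[0]-12,p[1]-12,round(q,3))
E
```

```text
t 23.7 pos [ 0.5654 -0.3199  0.2314] yaw 0.02 width 0.0872 f [-0.1 -0.4 -0.8] tilt [-0.0007 -0.0001]
shift cm [-0.06  0.11 -0.03] turn 0.02
23.7 [ 0.5654 -0.3199  0.2314] [-1.e-04  1.e+00 -0.e+00 -3.e-04] 0.08719351237458275 [-0.1 -0.4 -0.8]
block -1 0 0.944
leverL -1 1 0.946
leverR -1 0 0.938
jawtips 0 1 0.972
base 0 0 0.985
eggcup 1 0 0.995
```

```bash
python3 -c "
from bench import r
print(r.close_job())"
```

```text
the job is handed in; nothing more can be done
None
```

The job is handed in at about 24 s on the robot's clock, with no verdict returned: in the last images the long biscuit lay on the plate at its measured centre, and the tongs were shut in their rest within about 1 pixel (about 1 mm) of where they started.

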